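# Stack the cleaned discs, then open the washer cage and hold its gate

## Robot

A 7-joint arm with a two-finger parallel gripper is mounted at the origin on the work surface. World frame = base frame: x ahead of the robot, y to its left, z up, the work surface at z = 0. Lengths are in m, angles in rad, forces in N, time in s.
With the tool pointing down it reaches from about 0.4 to 0.75 m from the base axis. Payload 19.5 kg.
Tool frame: the origin (TCP) lies midway between the tips of the shut fingers; the grasp point (between the pads) lies 19 mm behind it; z points along the fingers, y is the direction in which the jaws open and shut (so a half turn about z gives the same grasp; the last joint's range is limited). The gripper opens to 85 mm and grips with 20 to 120 N. Pads are 22 mm wide; open, the fingers measure 114 mm over their backs; the gripper's body (76 mm by 85 mm) begins 54 mm behind the grasp point. The pads swing forward as they close: fully open they stand 13 mm farther back than shut.
Start: joints at [-1.161, 0.707, -0.028, 1.485, 0.022, 0.951, -0.075], TCP at [0.251, 0.517, 0.21] pointing down, gripper open.
Joint ranges: [-2.71, 2.71], [-0.32, 2.16], [-1.57, 1.52], [0, 2.45], [-1.46, 4.6], [0, 2.02], [-2.83, 2.83]. Speed limits (rad/s): [1.89, 1.89, 2.57, 2.57, 3.01, 3.01, 3.01].

## Interface

Orientations are given as a unit quaternion [w, x, y, z].
In Python, from bench import bot gives the robot as it stands.
- The arm moves only by the tool carry_out, never from a script. Its argument "targets" is text: rows parted by semicolons, each of 7 numbers parted by spaces: the shift along the tool's x, y, z in mm, then the turn, a rotation vector about the tool's x, y, z in degrees, then the closure, from -1 (fully open) to 1 (shut), so that 0 is half open. A call has exactly 5 rows; each row is the pose to reach, as a shift and turn from the pose commanded when the call began, along the tool's axes at that moment; what a row does not reach only later rows make up. A row lasts 1/8 s, in which the tool goes at most 62.5 mm and 10.7 degrees, less where a joint would pass 70% of its speed; a pose out of reach is approached as far as the arm can. A call with a gripper value outside its range is refused whole. The fingers move at their own pace and stop on an object; the grip force is fixed at half the most. Time passes only in rows, so rows that repeat a pose let the fingers close, or fill a call up. It gives the time, the measured TCP pose, the force and the opening at its end, in the units of the state.
- bot.get_obs(): the state, without advancing time (a new reading comes with each control period).
- bot.get_image(name): name is "side" or "top"; returns the picture (400x640x3 uint8, red, green, blue); there is no depth.
- bot.calibration(name): a dict with "intrinsics" (3x3 intrinsics, pixels), "origin" and "attitude" of the camera in the world. Camera axes: x right, y down, z forward; pixel columns grow to the right and rows downward; lengths in m; the calibration is good to about 2 mm. A picture is of the moment at which its call begins. calibration takes no time and is no camera call.
- bot.close_job(): hands the job in, once; it reports no verdict.
The state is a dict: "time": time; "q": joint angles; "qvel": joint speeds; "joint_torque": joint torques, N m; "eef_pos": TCP position; "tool_rot": TCP orientation; "contact_force": force on the tool from outside, world axes, zero at the start; "torque": the same for the moment, N m; "gripper_width": finger opening in m.
Only numpy, scipy, OpenCV 4.12 (cv2) and the standard library are available. Lean on these libraries where they do the work, as an engineer would, in place of code of your own. Each camera call takes 0.05 s, during which the arm holds its last target. There are 200 camera calls.

## Task

Get this kit ready for the washer cage: gently set the wide steel disc on the middle of the round base plate and the narrower disc centred on top of it, without dropping them. Then squeeze the cage's catches fully together, first the one nearest the gate's hinge, then the one on the handle side, and swing the gate by its upright pull bar past its detent until it is wide open. The gate is sprung and swings back, so finish while still holding it wide by the pull bar; leave the stack and everything else on the bench undisturbed.

Things in the scene. Friction and masses are not known exactly. Their poses are not given: they have to be found in the camera images.
- base_plate: Round dark steel plate lying loose on the bench, 140 mm diameter, 10 mm thick, 0.9 kg, with a brighter circle of 68 mm diameter marking its middle; origin at the centre of its underside, z up.
- large_disc: The wide steel disc, 56 mm diameter, 16 mm thick, about 0.28 kg, flat on the bench; origin at the centre of its underside, z up. Goes directly on the plate.
- small_disc: The narrower steel disc, 44 mm diameter, 16 mm thick, about 0.17 kg, flat on the bench; origin at the centre of its underside, z up. Goes on top of the wide disc.
- cage: Fixed steel parts-washer cage, 220 wide (y), 160 deep (x), 150 mm high to the top of its front rail. Origin on the bench under the middle of the gate opening; x points into the cage, y along the front to the hinge end (left seen from the robot), z up. Both catches stand on the front rail in a row along y. At the hinge end the detent's bracket stands 50 mm out in front, 100 to 120 mm up.
- gate (a joint): Gate angle in rad: 0 shut, grows as the free end swings out (clockwise from above), stop at 1.5; wide open is above 1.2. Locked until both catches are squeezed in. A spring pulls it shut (1 N at the pull bar when shut, 2 N wide open); a ball detent between 0.5 and 1.0 rad takes about 1.5 to 2 N extra. Let go past the detent, it swings back to about 0.9 or shut.
- gate_hinge (a point): Point on the gate's vertical hinge axis, 172 mm above the bench. The gate panel reaches 175 mm from this axis and from 20 to 130 mm above the bench; the pull bar turns about it at a radius of 171 mm.
- pull_bar: Upright round steel bar at the gate's free end, 16 mm diameter, 45 mm out from the panel, top 190 mm above the bench. Origin on the bar's axis, 18 mm below its top (172 mm up): grip here from above; it may turn between the fingers. Bare above 117 mm, brackets to the gate below. Axes of the gate: when shut, x into the cage, y to the hinge.
- hinge_catch (a joint): Travel in m of the moving lug of the catch nearest the hinge: 0 as locked, 0.016 fully squeezed; free of the gate above 0.0125. Slides with about 4 N of friction and stays where it is left.
- handle_catch (a joint): Travel in m of the moving lug of the catch on the handle side: the same as for the hinge catch.
- hinge_catch_grip (a point): Fixed point 178 mm above the bench, midway between the hinge catch's two upright lugs as they stand fully squeezed. Lugs: 150 to 195 mm up, 20 mm along cage x, 10 mm along y. Squeeze along cage y: the fixed lug's outer face is 17 mm to -y of this point, the moving lug's 33 mm to +y at rest, 17 mm when squeezed (outer width 50, then 34 mm). 46 mm free between the catches.
- handle_catch_grip (a point): The same point for the catch on the handle side, 96 mm away along the cage's -y; same sizes.
- hinge_lug: Fixed lug of the hinge catch, 20 x 10 x 45 mm; origin at the centre of its foot, 150 mm above the bench; axes as the cage.
- handle_lug: Fixed lug of the handle catch, 20 x 10 x 45 mm; origin at the centre of its foot, 150 mm above the bench; axes as the cage.
- bushing: Bystander: brass bushing, 44 mm diameter, 45 mm high, standing.
- big_nut: Bystander: dark steel hexagon nut, 38 mm across, 18 mm high.
- spanner: Bystander: open-ended spanner lying on the bench.
- screwdriver: Bystander: screwdriver lying on the bench.
Things that resemble listed ones, but are neither listed nor needed, are in the scene too. What is shaped like the small_disc but pink, turquoise or yellow is not meant.

How it is judged:
By the outcome, as a careful person would: the job done as asked, in the order asked, and still so for the second after the job is handed in, while the arm keeps its last pose, push and grip.
It also fails if it takes over 67 s, if anything falls off the work surface, if the arm or the gripper's body presses on something with over 40 N, if the wrist force passes 120 N, or if a joint passes its speed limit or range.

## Working session

There is one attempt and no reset: what is moved stays moved. The work goes in short steps, Python scripts to look and compute and a tool call to move; the robot and the scene stay as the last step left them, time stands still between calls to the robot, and variables do not carry over. Pictures are saved under pics/ and viewed, about 8 in all and at most 12, crops included, and the job is handed in when it is done.

Besides the shell and the picture viewer there is one more tool, called after ">>>" as name(argument=value, ...) on one line, values as JSON. carry_out: Moves the arm, as the interface text tells. Its arguments: {"type":"object","properties":{"targets":{"type":"string"}},"required":["targets"]}

```bash
mkdir -p pics; ls
python3 - <<'E'
from bench import bot
import cv2,json
for n in("side","top"):
    im=bot.get_image(n); cv2.imwrite(f"pics/{n}0.png",im[:,:,::-1]); print(n,bot.calibration(n))
o=bot.get_obs(); print(o)
E
```

```text
pics
side {'intrinsics': array([[449.92676168,   0.        , 317.68606676],
       [  0.        , 449.92676168, 197.03977333],
       [  0.        ,   0.        ,   1.        ]]), 'origin': array([-0.12696399, -0.66063042,  0.69221493]), 'attitude': array([-0.44127741,  0.81314809, -0.33739581,  0.17386344])}
top {'intrinsics': array([[408.61095338,   0.        , 321.88079804],
       [  0.        , 408.61095338, 202.26714925],
       [  0.        ,   0.        ,   1.        ]]), 'origin': array([ 0.34576755, -0.05294587,  1.17093246]), 'attitude': array([ 0.0571294 , -0.70162446,  0.70891566, -0.04356534])}
{'time': 0.1, 'q': array([-1.16070302,  0.70700288, -0.02765729,  1.48495379,  0.02198394,
        0.95089426, -0.07549793]), 'qvel': array([ 0.00013609, -0.00201694,  0.00028793,  0.00018153,  0.00227409,
       -0.00038125, -0.00013748]), 'joint_torque': array([ 8.53047022e-04, -8.84274960e+01,  1.23610049e+00, -2.36451495e+01,
        1.70171983e-02,  4.99479836e-03,  1.31478606e-05]), 'eef_pos': array([0.25089981, 0.51708866, 0.20979524]), 'tool_rot': array([-1.12428533e-04,  2.23969252e-01,  9.74596093e-01, -4.65388364e-04]), 'contact_force': array([-0.44708636, -0.77382181,  0.29542455]), 'torque': array([ 0.00794355, -0.00688279,  0.03046141]), 'gripper_width': 0.08576415185392453}
```

View pics/top0.png

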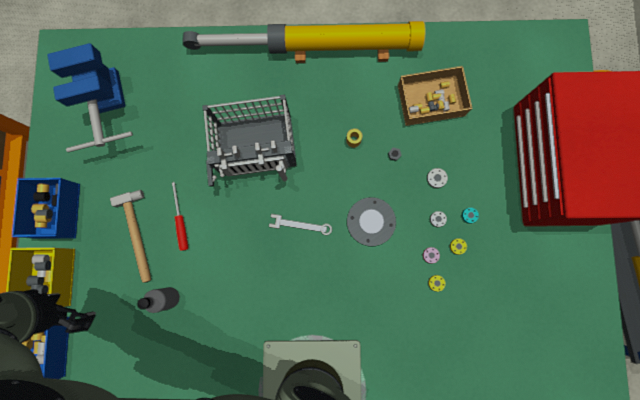

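View pics/side0.png

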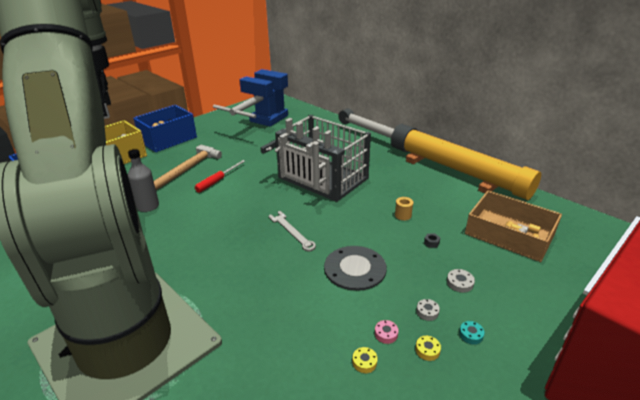

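Top view: plate centre ≈(371,221), wide disc ≈(438,178), small disc ≈(439,219), cage ≈(250,140), spanner ≈(300,225). The side view agrees. Next I'll measure the discs and zoom in on the cage.

```bash
cat > h.py <<'E'
import numpy as np,cv2
from scipy.spatial.transform import Rotation as R
from bench import bot
C={n:bot.calibration(n) for n in("side","top")}
def rot(q): return R.from_quat(np.r_[q[1:],q[0]])
def back(n,uv,z):
    c=C[n];K=c['intrinsics'];d=rot(c['attitude']).apply([(uv[0]-K[0,2])/K[0,0],(uv[1]-K[1,2])/K[1,1],1])
    return c['origin']+d*(z-c['origin'][2])/d[2]
def proj(n,p):
    c=C[n];p=rot(c['attitude']).inv().apply(np.atleast_2d(p)-c['origin']);K=c['intrinsics']
    return np.c_[K[0,0]*p[:,0]/p[:,2]+K[0,2],K[1,1]*p[:,1]/p[:,2]+K[1,2]]
def tool(p,o=None):
    "world point -> shift in tool axes mm"
    o=o or bot.get_obs();return rot(o['tool_rot']).inv().apply(np.array(p)-o['eef_pos'])*1e3
def blob(im,uv,r,thr):
    "enclosing ellipse of the pixels unlike the green bench about uv"
    x,y=map(int,uv);w=im[y-r:y+r,x-r:x+r].astype(int)
    m=thr(w).astype(np.uint8);n,l,s,c=cv2.connectedComponentsWithStats(m)
    k=1+np.argmax(s[1:,4]);cs,_=cv2.findContours((l==k).astype(np.uint8),cv2.RETR_EXTERNAL,cv2.CHAIN_APPROX_NONE)
    e=cv2.fitEllipse(cv2.convexHull(max(cs,key=len)));return np.array(e[0])+[x-r,y-r],e[1]
E
python3 - <<'E'
from h import *
t=cv2.imread("pics/top0.png")[:,:,::-1]; s=cv2.imread("pics/side0.png")[:,:,::-1]
bright=lambda w:(w.min(2)>75)&(w.max(2)-w.min(2)<30)
for n,im,pts in(("top",t,[("plate",371,221,.010,22),("large",438,178,.016,15),("small",439,219,.016,14)]),("side",s,[("plate",355,265,.010,22),("large",461,280,.016,19),("small",428,309,.016,16)])):
    for a,u,v,z,r in pts:
        c,e=blob(im,(u,v),r,bright); print(n,a,c.round(1),np.round(e,1),back(n,c,z).round(4))
a=cv2.resize(t[85:205,190:310],None,fx=5,fy=5,interpolation=cv2.INTER_CUBIC)
cv2.imwrite("pics/cage_t.png",a[:,:,::-1])
a=cv2.resize(s[105:210,255:385],None,fx=6,fy=5.7,interpolation=cv2.INTER_CUBIC)
cv2.imwrite("pics/cage_s.png",a[:,:,::-1])
E
```

```text
top plate [371.  221.2] [48.  49.1] [ 0.4563 -0.1707  0.01  ]
top large [437.1 177.4] [19.4 20.3] [ 0.5798 -0.3623  0.016 ]
top small [438.1 218.5] [15.5 16.6] [ 0.4615 -0.3594  0.016 ]
side plate [354.9 266. ] [41.4 59.6] [ 0.4544 -0.1751  0.01  ]
side large [460.9 280. ] [22.2 28.5] [ 0.5735 -0.3684  0.016 ]
side small [428.2 308.9] [20.  23.9] [ 0.4567 -0.3651  0.016 ]
```

View pics/cage_t.png

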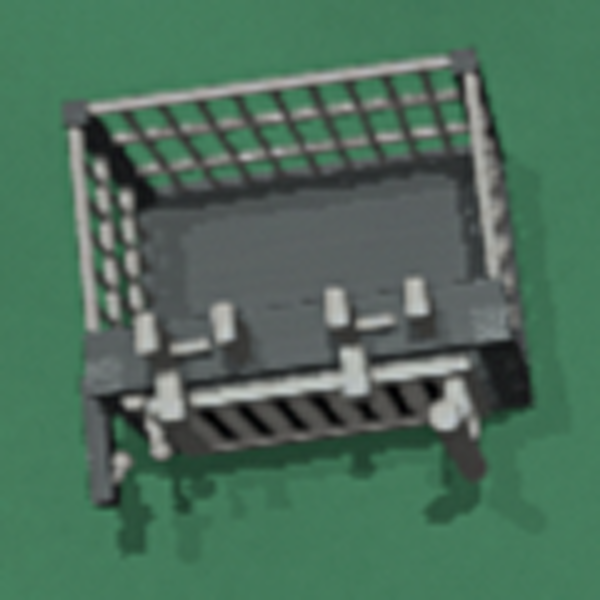

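View pics/cage_s.png

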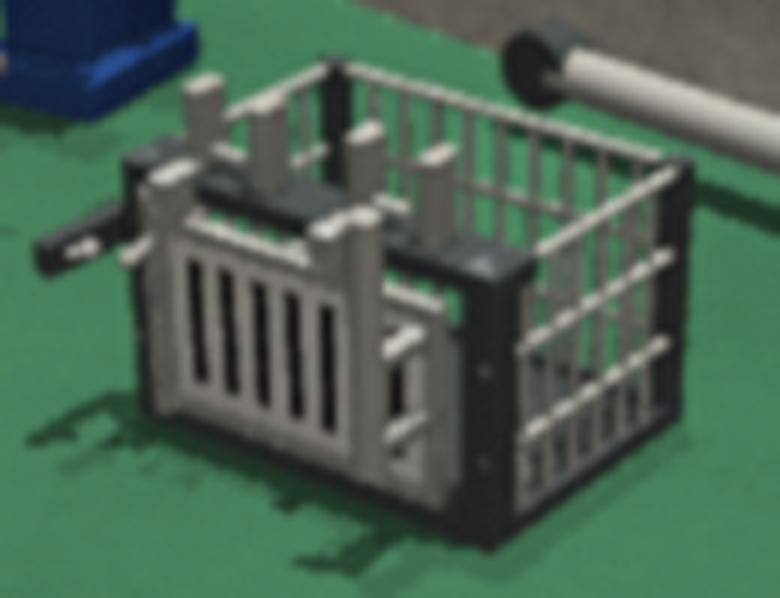

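The top crop shows four lug tops in a row at ≈(148,332), (222,322), (337,308) and (415,297), with the pull bar top at (445,412). In the side crop the same points are at (204,85), (268,103), (365,132), (438,155) and bar (362,215). I'll fit these points together and refine the discs with a silhouette model.

```bash
cat >> h.py <<'E'
def cyl(n,xy,z0,z1,r):
    a=np.linspace(0,2*np.pi,90);P=[[xy[0]+r*np.cos(t),xy[1]+r*np.sin(t),z] for t in a for z in(z0,z1)]
    return np.array(cv2.fitEllipse(cv2.convexHull(proj(n,P).astype(np.float32)))[0])
E
python3 - <<'E'
from h import *
from scipy.optimize import least_squares
im={n:cv2.imread(f"pics/{n}0.png")[:,:,::-1] for n in("top","side")}
for a,z0,z1,r,uv,rad in(("plate",.0099,.0101,.034,{"top":(371,221),"side":(355,265)},{"top":18,"side":24}),("large",0,.016,.028,{"top":(438,178),"side":(461,280)},{"top":15,"side":19}),("small",0,.016,.022,{"top":(439,219),"side":(428,309)},{"top":14,"side":16})):
    thr=(lambda w:w.min(2)>130) if a=="plate" else (lambda w:(w.max(2)-w.min(2)<30)&(w.min(2)>50))
    o={n:blob(im[n],uv[n],rad[n],thr) for n in uv}
    for ns in(["top"],["side"],["top","side"]):
        f=least_squares(lambda p:np.concatenate([cyl(n,p,z0,z1,r)-o[n][0] for n in ns]),back("top",uv["top"],z1)[:2],x_scale=.01,diff_step=1e-3)
        print(a,ns,f.x.round(4),f.fun.round(2),[np.round(o[n][1],1) for n in ns])
T=np.array([(148,332),(222,322),(337,308),(415,297),(445,412)])/5+[190,85]
S=np.array([(204,85),(268,103),(365,132),(438,155),(362,215)])/[6,598/105]+[255,105]
def pts(p):
    x,y,w,bx,by=p;c,s=np.cos(w),np.sin(w)
    return np.array([[x-s*d,y+c*d,.195] for d in(.028,-.012,-.068,-.108)]+[[bx,by,.19]])
for ns in(["top"],["side"],["top","side"]):
    f=least_squares(lambda p:np.concatenate([(proj(n,pts(p))-{"top":T,"side":S}[n]).ravel() for n in ns]),[.65,.2,.13,.6,.1],x_scale=.01)
    x,y,w,bx,by=f.x;c,s=np.cos(w),np.sin(w)
    print(ns,"hgrip",f.x[:2].round(4),"yaw",w.round(3),"bar",f.x[3:].round(4),"\n",f.fun.reshape(-1,2).round(1).tolist())
print("handle grip",x+s*.096,y-c*.096,"hinge",bx+c*.045-s*.165,by+s*.045+c*.165)
E
```

```text
plate ['top'] [ 0.4575 -0.171 ] [-0. -0.] [array([23.8, 24.4])]
plate ['side'] [ 0.4574 -0.1724] [-0.  0.] [array([20.8, 30.7])]
plate ['top', 'side'] [ 0.4576 -0.1717] [ 0.27 -0.03 -0.16 -0.18] [array([23.8, 24.4]), array([20.8, 30.7])]
large ['top'] [ 0.5811 -0.3636] [-0. -0.] [array([19.7, 20.6])]
large ['side'] [ 0.5805 -0.3642] [0. 0.] [array([23.2, 28.5])]
large ['top', 'side'] [ 0.5808 -0.3639] [ 0.12  0.07 -0.02 -0.14] [array([19.7, 20.6]), array([23.2, 28.5])]
small ['top'] [ 0.4617 -0.3606] [ 0. -0.] [array([16. , 16.8])]
small ['side'] [ 0.4618 -0.361 ] [-0.  0.] [array([21.5, 24.1])]
small ['top', 'side'] [ 0.4618 -0.3609] [ 0.08 -0.02 -0.05 -0.03] [array([16. , 16.8]), array([21.5, 24.1])]
['top'] hgrip [0.6189 0.1909] yaw 0.118 bar [0.5746 0.0701] 
 [[-0.8, 0.1], [0.5, 0.0], [-0.1, -0.1], [0.4, 0.0], [0.0, 0.0]]
['side'] hgrip [0.616 0.185] yaw 0.112 bar [0.5711 0.0662] 
 [[-0.3, -0.5], [0.1, -0.0], [0.1, 0.2], [0.1, 0.2], [-0.0, 0.0]]
['top', 'side'] hgrip [0.619  0.1897] yaw 0.117 bar [0.574  0.0694] 
 [[-0.3, 0.0], [0.9, -0.0], [0.4, -0.1], [0.9, 0.0], [0.3, 0.2], [-0.7, -1.3], [-0.3, -0.8], [-0.2, -0.7], [-0.3, -0.8], [-0.1, -0.8]]
handle grip 0.6301537813890778 0.09435131482128988 hinge 0.5995272102954794 0.23848132885134118
```

Both cameras agree on the discs to within 1 mm and on the cage to within a few mm. Spacings match the given sizes (the fit residual is about 1 px). Now I'll move over the wide disc.

```bash
cat >> h.py <<'E'
PL=np.array([.4575,-.1714]);LG=np.array([.5808,-.3639]);SM=np.array([.4617,-.3608])
HG=np.array([.619,.1897]);HD=np.array([.6302,.0944]);BAR=np.array([.574,.0694]);HINGE=np.array([.5995,.2385]);YAW=.117
def go(xy,z,yaw=None):
    o=bot.get_obs();v=tool([*xy,z],o);y=rot(o['tool_rot']).apply([0,1,0]);a=np.arctan2(y[1],y[0])
    print("shift",v.round(1),"tilt z",rot(o['tool_rot']).apply([0,0,1]).round(4),"yaw",a.round(4),"turn about tool z deg",None if yaw is None else np.degrees(-(yaw-a)).round(2),"q7",o['q'][6].round(2),"t",o['time'],'w',o['gripper_width'])
E
python3 -c "
from h import *
go(LG,.1)"
```

```text
shift [-681.4 -648.5  110.4] tilt z [-4.e-04 -9.e-04 -1.e+00] yaw 1.119 turn about tool z deg None q7 -0.08 t 0.1 w 0.08576415185392453
```

>>> carry_out(targets="-43 -41 0 0 0 0 -1;-86 -82 0 0 0 0 -1;-129 -123 0 0 0 0 -1;-172 -164 0 0 0 0 -1;-215 -205 0 0 0 0 -1")

```text
time: 0.72
eef_pos: [0.3553, 0.2372, 0.2102]
tool_rot: [0.0, 0.224, 0.975, -0.0]
contact_force: [0.6, -0.1, -0.4]
gripper_width: 0.0855
```

>>> carry_out(targets="-43 -41 0 0 0 0 -1;-86 -82 0 0 0 0 -1;-129 -123 0 0 0 0 -1;-172 -164 0 0 0 0 -1;-215 -205 0 0 0 0 -1")

```text
time: 1.35
eef_pos: [0.4593, -0.0413, 0.2102]
tool_rot: [-0.0, 0.224, 0.975, 0.0]
contact_force: [0.9, 1.6, -0.2]
gripper_width: 0.0854
```

>>> carry_out(targets="-43 -41 0 0 0 0 -.7;-86 -82 0 0 0 0 -.7;-129 -123 10 0 0 0 -.7;-172 -164 50 0 0 0 -.7;-215 -205 80 0 0 0 -.7")

```text
time: 1.98
eef_pos: [0.5589, -0.3082, 0.135]
tool_rot: [-0.0, 0.224, 0.975, 0.0]
contact_force: [1.2, 0.3, 2.0]
gripper_width: 0.0725
```

```bash
python3 -c "
from h import *
go(LG,.002,1.119)"
```

```text
shift [-44.1 -40.6 132.9] tilt z [-4.e-04  4.e-04 -1.e+00] yaw 1.1191 turn about tool z deg 0.01 q7 1.45 t 1.975 w 0.07246028157464292
```

>>> carry_out(targets="-20 -18 0 0 0 0 -.7;-36.5 -33.5 30 0 0 0 -.7;-36.5 -33.5 70 0 0 0 -.7;-36.5 -33.5 98 0 0 0 -.7;-36.5 -33.5 98 0 0 0 -.7")

```text
time: 2.6
eef_pos: [0.5759, -0.3522, 0.0364]
tool_rot: [-0.002, 0.224, 0.975, 0.0]
contact_force: [-0.7, 0.0, 0.6]
gripper_width: 0.0725
```

Run:
```python
from h import *
go(LG,.002,1.119)
im=bot.get_image("side");u=proj("side",[*LG,.02])[0].astype(int);a=im[u[1]-50:u[1]+40,u[0]-60:u[0]+60]
cv2.imwrite("pics/g1.png",cv2.resize(a,None,fx=6,fy=6,interpolation=cv2.INTER_CUBIC)[:,:,::-1])
```

```text
shift [-9.7 -8.4 34.4] tilt z [-0.0032  0.0017 -1.    ] yaw 1.1191 turn about tool z deg 0.01 q7 1.49 t 2.6 w 0.07251108174786472
```

View pics/g1.png

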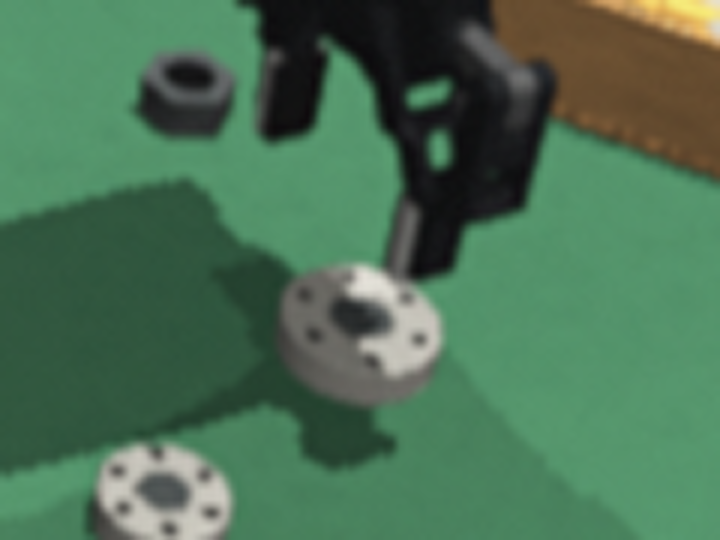

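Fingers are still up and to the right of the disc, about 12 mm short of target. A hold will show whether that is lag.

>>> carry_out(targets="0 0 0 0 0 0 -.7;0 0 0 0 0 0 -.7;0 0 0 0 0 0 -.7;0 0 0 0 0 0 -.7;0 0 0 0 0 0 -.7")

```text
time: 3.28
eef_pos: [0.5769, -0.3529, 0.0384]
tool_rot: [0.0, 0.224, 0.975, -0.0]
contact_force: [0.4, -0.6, -0.6]
gripper_width: 0.0726
```

```bash
python3 -c "
from h import *
go(LG,.002,1.119);print(bot.get_obs()['contact_force'],bot.get_obs()['qvel'].round(3))"
```

```text
shift [-8.3 -8.2 36.4] tilt z [ 0.e+00 -1.e-04 -1.e+00] yaw 1.1189 turn about tool z deg -0.0 q7 1.49 t 3.275 w 0.07264623031880785
[ 0.41982725 -0.64066683 -0.57368113] [ 0.     0.001  0.     0.001  0.    -0.002 -0.   ]
```

>>> carry_out(targets="-8.3 -8.2 10 0 0 0 -.7;-8.3 -8.2 26 0 0 0 -.7;-8.3 -8.2 37 0 0 0 -.7;-8.3 -8.2 37 0 0 0 -.7;-8.3 -8.2 37 0 0 0 -.7")

```text
time: 3.9
eef_pos: [0.581, -0.3637, 0.0017]
tool_rot: [0.0, 0.224, 0.975, -0.0]
contact_force: [-0.0, -0.6, 0.4]
gripper_width: 0.0724
```

>>> carry_out(targets="0 0 0 0 0 0 1;0 0 0 0 0 0 1;0 0 0 0 0 0 1;0 0 0 0 0 0 1;0 0 0 0 0 0 1")

```text
time: 4.53
eef_pos: [0.5808, -0.3638, 0.0013]
tool_rot: [-0.0, 0.224, 0.975, -0.0]
contact_force: [-0.5, 0.1, 0.3]
gripper_width: 0.0002
```

```bash
python3 -c "
from h import *
go(LG,.002,1.119);print(bot.get_obs()['contact_force'])
go(PL,.07)"
```

```text
shift [-0.  -0.1 -0.7] tilt z [-0.e+00 -1.e-04 -1.e+00] yaw 1.1189 turn about tool z deg -0.01 q7 1.5 t 4.525 w 0.00020315284637078754
[-0.51298635  0.05893813  0.31881202]
shift [195.  119.3 -68.7] tilt z [-0.e+00 -1.e-04 -1.e+00] yaw 1.1189 turn about tool z deg None q7 1.5 t 4.525 w 0.00020315284637078754
```

The gripper shut fully, so it missed the disc. I need a look.

Run:
```python
from h import *
b=[]
for n in("side","top"):
    im=bot.get_image(n);cv2.imwrite(f"pics/{n}1.png",im[:,:,::-1]);u=proj(n,[*LG,.02])[0].astype(int);a=im[u[1]-50:u[1]+50,u[0]-40:u[0]+40]
    b.append(cv2.resize(a,None,fx=5,fy=5,interpolation=cv2.INTER_CUBIC))
cv2.imwrite("pics/g2.png",np.hstack(b)[:,:,::-1])
```

```text
(no output)
```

View pics/g2.png

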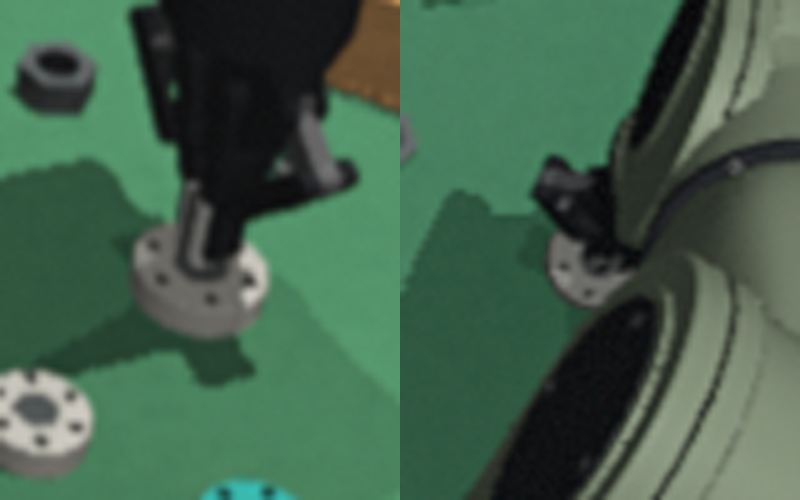

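The disc has not moved; the fingers shut above it, so the pads stand further back than I assumed at this opening. I'll work out the tip height from the earlier picture.

Run:
```python
from h import *
u=proj("side",[*LG,.02])[0].astype(int);t=np.array([.5769,-.3529]);d=np.array([.4375,.899])
for k in(-1,1):
  for w in(.036,.046):
    for z in(.03,.04,.05,.06): print(k,w,z,((proj("side",[*(t+k*w*d),z])[0]-u+[60,50])*6).round())
```

```text
-1 0.036 0.03 [391. 342.]
-1 0.036 0.04 [395. 321.]
-1 0.036 0.05 [400. 299.]
-1 0.036 0.06 [405. 277.]
-1 0.046 0.03 [408. 362.]
-1 0.046 0.04 [413. 340.]
-1 0.046 0.05 [418. 319.]
-1 0.046 0.06 [423. 297.]
1 0.036 0.03 [276. 211.]
1 0.036 0.04 [280. 190.]
1 0.036 0.05 [284. 169.]
1 0.036 0.06 [288. 147.]
1 0.046 0.03 [261. 194.]
1 0.046 0.04 [265. 173.]
1 0.046 0.05 [269. 152.]
1 0.046 0.06 [273. 131.]
```

Run:
```python
from h import *
u=proj("side",[*LG,.02])[0].astype(int)
for z in(0,.01,.016,.02,.03): print(z,((proj("side",[*LG,z])[0]-u+[40,50])*5).round())
```

```text
0 [193. 288.]
0.01 [197. 271.]
0.016 [199. 261.]
0.02 [200. 254.]
0.03 [204. 237.]
```

>>> carry_out(targets="0 0 -20 0 0 0 -.6;0 0 -20 0 0 0 -.6;0 0 -20 0 0 0 -.6;0 0 -20 0 0 0 -.6;0 0 -20 0 0 0 -.6")

```text
time: 5.25
eef_pos: [0.5807, -0.3637, 0.0211]
tool_rot: [-0.0, 0.224, 0.975, 0.0]
contact_force: [0.0, 0.3, -0.0]
gripper_width: 0.0682
```

Run:
```python
from h import *
o=bot.get_obs();im=bot.get_image("side");cv2.imwrite("pics/side2.png",im[:,:,::-1])
u=proj("side",[*LG,.03])[0].astype(int);x0,y0=u-[50,40];a=cv2.resize(im[y0:y0+75,x0:x0+100],None,fx=8,fy=8,interpolation=cv2.INTER_CUBIC).copy()
t=o['eef_pos'];d=rot(o['tool_rot']).apply([0,1,0]);w=o['gripper_width']/2
for k in(-1,1):
  for z in(.01,.02,.03,.04,.05,.06):
    p=((proj("side",[*(t+k*w*d)[:2],z])[0]-[x0,y0]+.5)*8).astype(int);cv2.circle(a,tuple(map(int,p)),3,(255,0,0),-1);cv2.putText(a,str(int(z*1000)),(int(p[0])+4,int(p[1])),0,.4,(255,255,0),1)
cv2.imwrite("pics/g3.png",a[:,:,::-1]);print(t,w)
```

```text
[ 0.58068878 -0.36373392  0.02107872] 0.03412079966974662
```

View pics/g3.png

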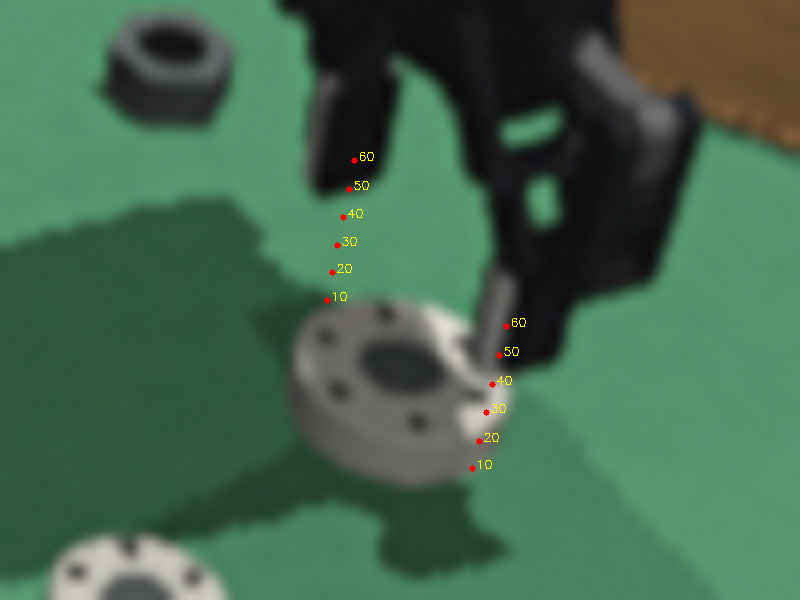

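The tips stand about 25 mm behind the TCP at this opening (z ≈47 mm with the TCP at 21 mm). So I must go about 17 mm lower than planned, in steps with a force check.

>>> carry_out(targets="0 0 10 0 0 0 -.6;0 0 20 0 0 0 -.6;0 0 27 0 0 0 -.6;0 0 32 0 0 0 -.6;0 0 35 0 0 0 -.6")

```text
time: 5.92
eef_pos: [0.5808, -0.3638, -0.014]
tool_rot: [-0.0, 0.224, 0.975, -0.0]
contact_force: [-0.2, 0.0, 0.1]
gripper_width: 0.0684
```

>>> carry_out(targets="0 0 0 0 0 0 -.5;0 0 0 0 0 0 -.3;0 0 0 0 0 0 1;0 0 0 0 0 0 1;0 0 0 0 0 0 1")

```text
time: 6.55
eef_pos: [0.581, -0.3639, -0.0126]
tool_rot: [0.0, 0.224, 0.975, -0.0]
contact_force: [-4.9, 2.2, 11.8]
gripper_width: 0.0529
```

>>> carry_out(targets="0 0 0 0 0 0 1;0 0 0 0 0 0 1;0 0 0 0 0 0 1;0 0 0 0 0 0 1;0 0 0 0 0 0 1")

```text
time: 7.18
eef_pos: [0.581, -0.3638, -0.0126]
tool_rot: [0.0, 0.224, 0.975, -0.0]
contact_force: [-4.9, 2.4, 10.8]
gripper_width: 0.053
```

Run:
```python
from h import *
o=bot.get_obs();im=bot.get_image("side");cv2.imwrite("pics/side3.png",im[:,:,::-1])
u=proj("side",[*LG,.03])[0].astype(int);x0,y0=u-[50,40];a=cv2.resize(im[y0:y0+75,x0:x0+100],None,fx=8,fy=8,interpolation=cv2.INTER_CUBIC)
cv2.imwrite("pics/g4.png",a[:,:,::-1]);print(o['eef_pos'],o['gripper_width'],o['contact_force'])
```

```text
[ 0.58103508 -0.36382501 -0.01264877] 0.05303472487784784 [-4.90178402  2.35550103 10.84717693]
```

View pics/g4.png

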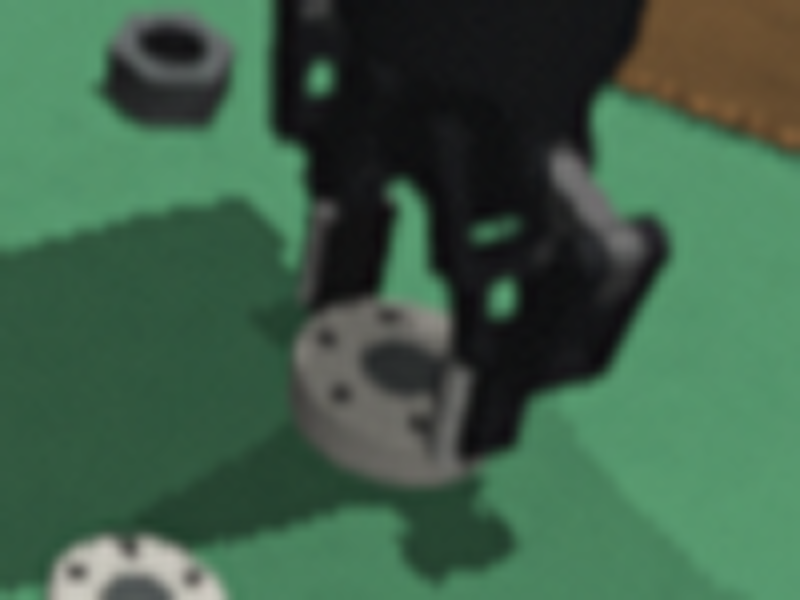

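The pads catch only the top edge of the disc. I'll open, go about 6 mm deeper and grip again.

>>> carry_out(targets="0 0 0 0 0 0 -.6;0 0 0 0 0 0 -.6;0 0 2 0 0 0 -.6;0 0 4 0 0 0 -.6;0 0 6 0 0 0 -.6")

```text
time: 7.85
eef_pos: [0.5808, -0.3638, -0.0199]
tool_rot: [-0.0, 0.224, 0.975, -0.0]
contact_force: [-0.5, 1.0, -0.3]
gripper_width: 0.068
```

>>> carry_out(targets="0 0 0 0 0 0 -.5;0 0 0 0 0 0 -.3;0 0 0 0 0 0 1;0 0 0 0 0 0 1;0 0 0 0 0 0 1")

```text
time: 8.48
eef_pos: [0.5809, -0.3639, -0.0191]
tool_rot: [0.0, 0.224, 0.975, -0.0]
contact_force: [-3.8, 2.1, 7.8]
gripper_width: 0.0536
```

>>> carry_out(targets="0 0 -5 0 0 0 1;0 0 -15 0 0 0 1;0 0 -30 0 0 0 1;0 0 -45 0 0 0 1;0 0 -45 0 0 0 1")

```text
time: 9.1
eef_pos: [0.5815, -0.3642, 0.027]
tool_rot: [0.001, 0.224, 0.975, -0.0]
contact_force: [0.4, 0.0, -4.3]
gripper_width: 0.0536
```

Run:
```python
from h import *
o=bot.get_obs();im=bot.get_image("side");cv2.imwrite("pics/side4.png",im[:,:,::-1])
t=o['eef_pos']
u=proj("side",[*t[:2],.05])[0].astype(int);x0,y0=u-[50,40];a=cv2.resize(im[y0:y0+75,x0:x0+100],None,fx=8,fy=8,interpolation=cv2.INTER_CUBIC)
# predicted underside ring for z=.045
for z in(.045,.061):
  P=[[t[0]+.028*np.cos(q),t[1]+.028*np.sin(q),z] for q in np.linspace(0,6.28,60)]
  for p in ((proj("side",P)-[x0,y0]+.5)*8).astype(int): cv2.circle(a,tuple(map(int,p)),1,(255,0,0),-1)
cv2.imwrite("pics/g5.png",a[:,:,::-1]);print(t,o['gripper_width'],o['contact_force'])
go(PL,.05)
```

```text
[ 0.58150264 -0.36424222  0.02699046] 0.053637184445444276 [ 0.35399115  0.03916535 -4.33021225]
shift [195.2 119.3 -24.2] tilt z [ 7.e-04 -5.e-04 -1.e+00] yaw 1.119 turn about tool z deg None q7 1.51 t 9.15 w 0.05353783668014338
```

View pics/g5.png

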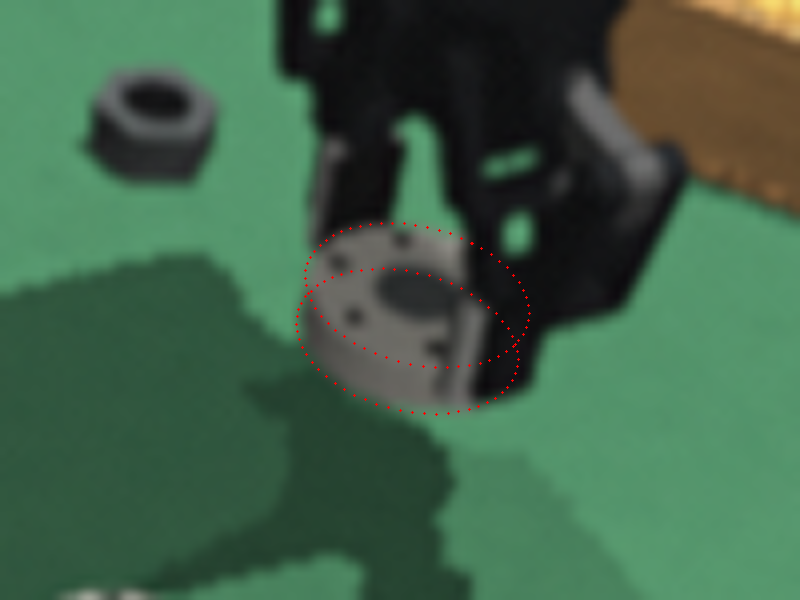

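The disc is held level and matches the predicted outline. Carrying it to the plate.

>>> carry_out(targets="35 21 -5 0 0 0 1;85 52 -5 0 0 0 1;135 82 -5 0 0 0 1;175 107 -5 0 0 0 1;195 119 -5 0 0 0 1")

```text
time: 9.78
eef_pos: [0.4562, -0.1696, 0.0303]
tool_rot: [-0.001, 0.223, 0.975, 0.0]
contact_force: [1.2, -1.5, -3.1]
gripper_width: 0.0532
```

>>> carry_out(targets="0 0 0 0 0 0 1;0 0 0 0 0 0 1;0 0 0 0 0 0 1;0 0 0 0 0 0 1;0 0 0 0 0 0 1")

```text
time: 10.4
eef_pos: [0.4574, -0.1718, 0.0303]
tool_rot: [-0.0, 0.224, 0.975, -0.0]
contact_force: [-0.3, 0.0, -3.9]
gripper_width: 0.0531
```

```bash
python3 -c "
from h import *
go(PL,-.008,1.119);print(bot.get_obs()['contact_force'])"
```

```text
shift [ 0.1  0.4 38.3] tilt z [-0.e+00 -1.e-04 -1.e+00] yaw 1.1187 turn about tool z deg -0.02 q7 1.24 t 10.4 w 0.053086812720234064
[-0.27263981  0.01084064 -3.94922345]
```

>>> carry_out(targets="0 0 12 0 0 0 1;0 0 24 0 0 0 1;0 0 32 0 0 0 1;0 0 37 0 0 0 1;0 0 37 0 0 0 1")

```text
time: 11.02
eef_pos: [0.4572, -0.1715, -0.007]
tool_rot: [-0.0, 0.224, 0.975, -0.0]
contact_force: [0.5, -0.1, -3.3]
gripper_width: 0.0535
```

>>> carry_out(targets="0 0 .4 0 0 0 1;0 0 .8 0 0 0 1;0 0 1.2 0 0 0 1;0 0 1.6 0 0 0 1;0 0 1.6 0 0 0 1")

```text
time: 11.65
eef_pos: [0.4573, -0.1716, -0.0083]
tool_rot: [-0.0, 0.224, 0.975, -0.0]
contact_force: [0.5, 0.1, -3.1]
gripper_width: 0.0532
```

>>> carry_out(targets="0 0 .3 0 0 0 1;0 0 .6 0 0 0 1;0 0 .9 0 0 0 1;0 0 1.2 0 0 0 1;0 0 1.2 0 0 0 1")

```text
time: 12.28
eef_pos: [0.4573, -0.1716, -0.0091]
tool_rot: [0.0, 0.224, 0.975, -0.0]
contact_force: [-1.4, 0.6, 9.4]
gripper_width: 0.0529
```

Contact felt. Releasing slowly, then lifting.

>>> carry_out(targets="0 0 -.4 0 0 0 -.2;0 0 -.4 0 0 0 -.4;0 0 -.4 0 0 0 -.6;0 0 -.4 0 0 0 -.7;0 0 -.4 0 0 0 -.7")

```text
time: 12.9
eef_pos: [0.4573, -0.1716, -0.0091]
tool_rot: [-0.0, 0.224, 0.975, -0.0]
contact_force: [0.7, -0.2, 0.1]
gripper_width: 0.0727
```

>>> carry_out(targets="0 0 -20 0 0 0 -.7;0 0 -50 0 0 0 -.7;0 0 -80 0 0 0 -.7;0 0 -80 0 0 0 -.7;0 0 -80 0 0 0 -.7")

```text
time: 13.52
eef_pos: [0.4572, -0.1716, 0.0705]
tool_rot: [-0.0, 0.224, 0.975, -0.0]
contact_force: [-0.6, -0.9, -0.7]
gripper_width: 0.0725
```

```bash
python3 -c "
from h import *
go(SM,.071,1.119);print(bot.get_obs()['contact_force'])"
```

```text
shift [ -86.7 -168.3   -0.5] tilt z [-4.e-04  0.e+00 -1.e+00] yaw 1.119 turn about tool z deg 0.0 q7 1.25 t 13.525 w 0.07245567073607564
[-0.63581967 -0.8629933  -0.71312316]
```

>>> carry_out(targets="-22 -42 0 0 0 0 -.5;-46 -90 0 0 0 0 -.5;-70 -136 0 0 0 0 -.5;-87 -168 0 0 0 0 -.5;-87 -168 0 0 0 0 -.5")

```text
time: 14.15
eef_pos: [0.461, -0.3631, 0.0695]
tool_rot: [-0.001, 0.226, 0.974, -0.0]
contact_force: [0.2, 0.8, -0.2]
gripper_width: 0.0643
```

>>> carry_out(targets="0 0 0 0 0 0 -.5;0 0 10 0 0 0 -.5;0 0 20 0 0 0 -.5;0 0 30 0 0 0 -.5;0 0 30 0 0 0 -.5")

```text
time: 14.78
eef_pos: [0.4619, -0.3603, 0.04]
tool_rot: [-0.001, 0.224, 0.975, 0.0]
contact_force: [0.6, 0.5, 0.1]
gripper_width: 0.0639
```

Run:
```python
from h import *
go(SM,-.015,1.119)
im={n:bot.get_image(n) for n in("top","side")}
for n in im: cv2.imwrite(f"pics/{n}5.png",im[n][:,:,::-1])
b=[cv2.resize(im["top"][191:251,335:410],None,fx=5,fy=5,interpolation=cv2.INTER_CUBIC),cv2.resize(im["side"][230:290,315:390],None,fx=5,fy=5,interpolation=cv2.INTER_CUBIC)]
u=(proj("top",[*PL,.026])[0]-[335,191]+.5)*5;v=(proj("side",[*PL,.026])[0]-[315,230]+.5)*5
for a,n,o in((b[0],"top",(335,191)),(b[1],"side",(315,230))):
  for z in(.010,.026):
    for p in((proj(n,[[PL[0]+.028*np.cos(q),PL[1]+.028*np.sin(q),z] for q in np.linspace(0,6.28,50)])-o+.5)*5).astype(int): cv2.circle(a,tuple(map(int,p)),1,(255,0,0),-1)
cv2.imwrite("pics/g6.png",np.hstack(b)[:,:,::-1])
```

```text
shift [-0.1 -0.5 55. ] tilt z [-1.2e-03  7.0e-04 -1.0e+00] yaw 1.1193 turn about tool z deg 0.02 q7 1.52 t 14.775 w 0.06394810912059602
```

View pics/g6.png

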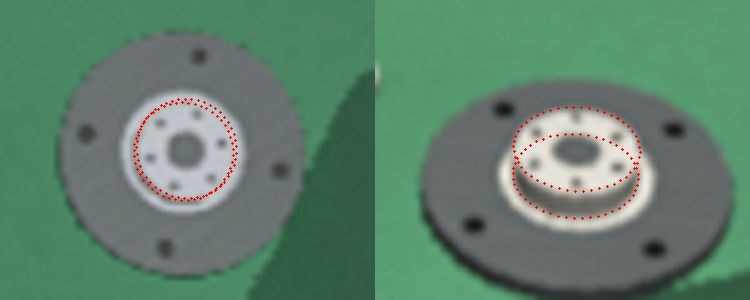

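The wide disc sits centred on the marked circle and matches the predicted outline. Now the small disc.

>>> carry_out(targets="0 -.5 15 0 0 0 -.5;0 -.5 30 0 0 0 -.5;0 -.5 44 0 0 0 -.5;0 -.5 51 0 0 0 -.5;0 -.5 54.5 0 0 0 -.5")

```text
time: 15.5
eef_pos: [0.462, -0.3611, -0.0141]
tool_rot: [-0.0, 0.224, 0.975, 0.0]
contact_force: [0.4, 0.6, 0.3]
gripper_width: 0.0637
```

>>> carry_out(targets="0 0 0 0 0 0 -.4;0 0 0 0 0 0 -.2;0 0 0 0 0 0 1;0 0 0 0 0 0 1;0 0 0 0 0 0 1")

```text
time: 16.12
eef_pos: [0.4622, -0.3614, -0.0127]
tool_rot: [0.0, 0.224, 0.975, -0.0]
contact_force: [-2.6, 1.0, 12.0]
gripper_width: 0.0406
```

>>> carry_out(targets="0 0 0 0 0 0 -.5;0 0 0 0 0 0 -.5;0 0 1 0 0 0 -.5;0 0 2 0 0 0 -.5;0 0 3 0 0 0 -.5")

```text
time: 16.75
eef_pos: [0.462, -0.3612, -0.0167]
tool_rot: [-0.0, 0.224, 0.975, -0.0]
contact_force: [0.6, -0.5, 0.0]
gripper_width: 0.0641
```

>>> carry_out(targets="0 0 0 0 0 0 -.4;0 0 0 0 0 0 -.2;0 0 0 0 0 0 1;0 0 0 0 0 0 1;0 0 0 0 0 0 1")

```text
time: 17.38
eef_pos: [0.462, -0.3613, -0.0161]
tool_rot: [0.0, 0.224, 0.975, -0.0]
contact_force: [-2.4, 1.8, 10.5]
gripper_width: 0.0415
```

>>> carry_out(targets="0 0 -5 0 0 0 1;0 0 -20 0 0 0 1;0 0 -45 0 0 0 1;0 0 -70 0 0 0 1;0 0 -70 0 0 0 1")

```text
time: 18.0
eef_pos: [0.4628, -0.3618, 0.0556]
tool_rot: [0.001, 0.224, 0.975, -0.001]
contact_force: [0.2, -0.4, -1.5]
gripper_width: 0.0411
```

Run:
```python
from h import *
o=bot.get_obs();im=bot.get_image("side");cv2.imwrite("pics/side6.png",im[:,:,::-1]);t=o['eef_pos']
u=proj("side",[*t[:2],.08])[0].astype(int);x0,y0=u-[50,40];a=cv2.resize(im[y0:y0+75,x0:x0+100],None,fx=8,fy=8,interpolation=cv2.INTER_CUBIC)
for z in(t[2]+.0165,t[2]+.0325):
  for p in ((proj("side",[[t[0]+.022*np.cos(q),t[1]+.022*np.sin(q),z] for q in np.linspace(0,6.28,60)])-[x0,y0]+.5)*8).astype(int): cv2.circle(a,tuple(map(int,p)),1,(255,0,0),-1)
cv2.imwrite("pics/g7.png",a[:,:,::-1])
go(PL,.07,1.119)
```

```text
shift [ 87.3 168.9 -15.9] tilt z [ 1.1e-03 -9.0e-04 -1.0e+00] yaw 1.1188 turn about tool z deg -0.01 q7 1.52 t 18.05 w 0.04152397889558308
```

View pics/g7.png

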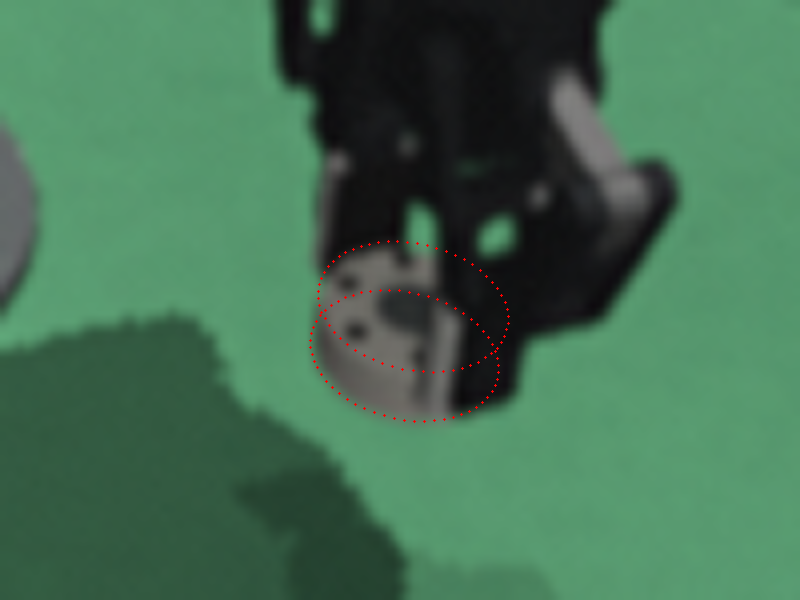

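The small disc is held level and as predicted. That is 11 pictures viewed.

>>> carry_out(targets="17 33 0 0 0 0 1;40 77 0 0 0 0 1;64 124 0 0 0 0 1;80 155 0 0 0 0 1;87.3 169 0 0 0 0 1")

```text
time: 18.68
eef_pos: [0.4571, -0.1692, 0.053]
tool_rot: [-0.001, 0.223, 0.975, 0.0]
contact_force: [0.8, -1.2, -2.0]
gripper_width: 0.0411
```

>>> carry_out(targets="0 0 0 0 0 0 1;0 0 10 0 0 0 1;0 0 20 0 0 0 1;0 0 25 0 0 0 1;0 0 25 0 0 0 1")

```text
time: 19.3
eef_pos: [0.457, -0.1712, 0.0279]
tool_rot: [-0.0, 0.224, 0.975, -0.0]
contact_force: [-0.1, -0.1, -2.0]
gripper_width: 0.0413
```

```bash
python3 -c "
from h import *
go([.4574,-.1717],.0117,1.119)"
```

```text
shift [-0.6 -0.3 16.2] tilt z [-8.e-04  1.e-04 -1.e+00] yaw 1.1187 turn about tool z deg -0.02 q7 1.23 t 19.3 w 0.041261770753132046
```

>>> carry_out(targets="-.6 -.3 5 0 0 0 1;-.6 -.3 11 0 0 0 1;-.6 -.3 15 0 0 0 1;-.6 -.3 16 0 0 0 1;-.6 -.3 16.5 0 0 0 1")

```text
time: 19.92
eef_pos: [0.4577, -0.1716, 0.0119]
tool_rot: [0.0, 0.224, 0.975, -0.0]
contact_force: [0.0, -0.5, -3.1]
gripper_width: 0.0411
```

>>> carry_out(targets="0 0 .4 0 0 0 1;0 0 .8 0 0 0 1;0 0 1.1 0 0 0 1;0 0 1.4 0 0 0 1;0 0 1.4 0 0 0 1")

```text
time: 20.55
eef_pos: [0.4577, -0.1716, 0.0105]
tool_rot: [0.0, 0.224, 0.975, -0.0]
contact_force: [-0.3, -0.4, -2.1]
gripper_width: 0.041
```

>>> carry_out(targets="0 0 .3 0 0 0 1;0 0 .6 0 0 0 1;0 0 .9 0 0 0 1;0 0 1.1 0 0 0 1;0 0 1.1 0 0 0 1")

```text
time: 21.18
eef_pos: [0.4577, -0.1716, 0.0099]
tool_rot: [0.0, 0.224, 0.975, -0.0]
contact_force: [-2.7, 1.2, 13.4]
gripper_width: 0.0414
```

>>> carry_out(targets="0 0 -.4 0 0 0 0;0 0 -.4 0 0 0 -.2;0 0 -.4 0 0 0 -.4;0 0 -.4 0 0 0 -.6;0 0 -.4 0 0 0 -.6")

```text
time: 21.8
eef_pos: [0.4577, -0.1716, 0.0098]
tool_rot: [-0.0, 0.224, 0.975, -0.0]
contact_force: [-0.1, 0.0, 0.2]
gripper_width: 0.0682
```

>>> carry_out(targets="0 0 -20 0 0 0 -.7;0 0 -70 0 0 0 -.7;0 0 -130 0 0 0 -.7;0 0 -190 0 0 0 -.75;0 0 -240 0 0 0 -.75")

```text
time: 22.42
eef_pos: [0.4576, -0.1715, 0.2523]
tool_rot: [0.001, 0.224, 0.975, -0.0]
contact_force: [-0.1, 0.3, -0.5]
gripper_width: 0.0747
```

Run:
```python
from h import *
go(HG,.25,1.688)
im={n:bot.get_image(n) for n in("top","side")}
for n in im: cv2.imwrite(f"pics/{n}7.png",im[n][:,:,::-1])
```

```text
shift [ 12.5 395.4   2.3] tilt z [ 1.2e-03 -4.0e-04 -1.0e+00] yaw 1.119 turn about tool z deg -32.6 q7 1.3 t 22.425 w 0.07474670422144825
```

>>> carry_out(targets="2 40 0 0 0 -6 -.8;4 95 0 0 0 -13 -.8;7 155 0 0 0 -20 -.8;9 215 0 0 0 -27 -.8;10 270 0 0 0 -32.6 -.8")

```text
time: 23.15
eef_pos: [0.5669, 0.0777, 0.2493]
tool_rot: [-0.0, -0.06, 0.998, -0.0]
contact_force: [0.0, -1.6, -0.2]
gripper_width: 0.0772
```

```bash
python3 -c "
from h import *
go(HG,.25,1.688)"
```

```text
shift [-65.2 104.9  -0.7] tilt z [-6.e-04 -2.e-04 -1.e+00] yaw 1.6919 turn about tool z deg 0.22 q7 1.31 t 23.15 w 0.0771747431244067
```

Run:
```python
from h import *
from scipy.optimize import least_squares
T=(np.array([(148,332),(222,322),(337,308),(415,297),(445,412)])+.5)/5+[190,85]-.5
S=(np.array([(204,85),(268,103),(365,132),(438,155),(362,215)])+.5)/[6,598/105]+[255,105]-.5
def pts(p):
    x,y,w,bx,by=p;c,s=np.cos(w),np.sin(w)
    return np.array([[x-s*d,y+c*d,.195] for d in(.028,-.012,-.068,-.108)]+[[bx,by,.19]])
for ns in(["top"],["side"],["top","side"]):
    f=least_squares(lambda p:np.concatenate([(proj(n,pts(p))-{"top":T,"side":S}[n]).ravel() for n in ns]),[.65,.2,.13,.6,.1],x_scale=.01)
    print(ns,"hgrip",f.x[:2].round(4),"yaw",f.x[2].round(3),"bar",f.x[3:].round(4),"\n",f.fun.reshape(-1,2).round(1).tolist())
# template refinement: bright mask of the lug tops in top image
im=cv2.imread("pics/top7.png").astype(int);print(abs(im-cv2.imread("pics/top0.png"))[85:205,190:310].max())
go(f.x[:2],.25,1.571+f.x[2])
```

```text
['top'] hgrip [0.62   0.1919] yaw 0.118 bar [0.5756 0.0711] 
 [[-0.8, 0.1], [0.5, 0.0], [-0.1, -0.1], [0.4, 0.0], [0.0, -0.0]]
['side'] hgrip [0.617  0.1876] yaw 0.114 bar [0.572  0.0686] 
 [[-0.3, -0.4], [0.1, 0.0], [0.1, 0.2], [0.0, 0.1], [0.0, -0.0]]
['top', 'side'] hgrip [0.6197 0.1912] yaw 0.117 bar [0.5748 0.0708] 
 [[-0.5, 0.2], [0.7, 0.1], [0.2, 0.0], [0.7, 0.1], [0.1, 0.3], [-0.4, -1.1], [-0.0, -0.7], [-0.0, -0.5], [-0.1, -0.6], [0.2, -0.6]]
9
shift [-66.1 106.3  -0.7] tilt z [-6.e-04 -2.e-04 -1.e+00] yaw 1.6919 turn about tool z deg 0.22 q7 1.31 t 23.15 w 0.0771747431244067
```

>>> carry_out(targets="-20 32 0 0 0 .2 -.8;-45 72 0 0 0 .2 -.8;-66 108 0 0 0 .2 -.8;-66 108 30 0 0 .2 -.8;-66 108 45 0 0 .2 -.8")

```text
time: 23.78
eef_pos: [0.6189, 0.1905, 0.2028]
tool_rot: [-0.001, -0.057, 0.998, -0.001]
contact_force: [-0.4, -0.5, 0.1]
gripper_width: 0.0766
```

```bash
sed -i 's/^HG=.*/HG=np.array([.6192,.1908]);HD=np.array([.6304,.0955]);BAR=np.array([.5745,.0703]);HINGE=np.array([.5999,.2394]);YAW=.117/' h.py; python3 -c "
from h import *
go(HG,.156,1.688)
im={n:bot.get_image(n) for n in('top','side')}
b=[cv2.resize(im['side'][95:170,255:340],None,fx=4.5,fy=4.5,interpolation=cv2.INTER_CUBIC),cv2.resize(im['top'][85:160,200:285],None,fx=4.5,fy=4.5,interpolation=cv2.INTER_CUBIC)]
cv2.imwrite('pics/g8.png',np.hstack(b)[:,:,::-1])"
```

```text
shift [-0.5  0.3 46.8] tilt z [-0.0023 -0.0011 -1.    ] yaw 1.6849 turn about tool z deg -0.18 q7 1.17 t 23.775 w 0.07658136825305617
```

>>> carry_out(targets="0 3 10 0 0 0 -.8;0 3 20 0 0 0 -.8;0 3 30 0 0 0 -.8;0 3 34 0 0 0 -.8;0 3 37 0 0 0 -.8")

```text
time: 24.5
eef_pos: [0.6192, 0.1936, 0.1676]
tool_rot: [0.0, -0.057, 0.998, -0.0]
contact_force: [0.5, 0.3, 0.4]
gripper_width: 0.0774
```

>>> carry_out(targets="0 0 3 0 0 0 -.8;0 0 6 0 0 0 -.8;0 0 8 0 0 0 -.8;0 0 10 0 0 0 -.8;0 0 12 0 0 0 -.8")

```text
time: 25.12
eef_pos: [0.6192, 0.1936, 0.1557]
tool_rot: [0.0, -0.057, 0.998, -0.0]
contact_force: [0.1, -1.0, -0.0]
gripper_width: 0.0765
```

```bash
python3 -c "
from h import *
go(HG,.153,1.688)"
```

```text
shift [ 0.3 -2.8  2.7] tilt z [ 0.e+00 -1.e-04 -1.e+00] yaw 1.6844 turn about tool z deg -0.21 q7 1.15 t 25.125 w 0.07646976525627294
```

>>> carry_out(targets="0 -2.8 3 0 0 0 -.8;0 -2.8 6 0 0 0 -.8;0 -2.8 6 0 0 0 -.5;0 -2.8 6 0 0 0 -.2;0 -2.8 6 0 0 0 0")

```text
time: 25.75
eef_pos: [0.6195, 0.1918, 0.1502]
tool_rot: [0.0, -0.057, 0.998, 0.001]
contact_force: [0.1, 4.2, 2.3]
gripper_width: 0.0426
```

>>> carry_out(targets="0 0 0 0 0 0 .1;0 0 0 0 0 0 .3;0 0 0 0 0 0 .5;0 0 0 0 0 0 .5;0 0 0 0 0 0 .5")

```text
time: 26.38
eef_pos: [0.6196, 0.191, 0.1504]
tool_rot: [0.0, -0.057, 0.998, 0.0]
contact_force: [-1.7, 0.8, 9.3]
gripper_width: 0.0312
```

Width 31 mm has the same ~3 mm reading offset as on the discs, so the catch is at 34 mm. I'll squeeze firmly once, then release and move to the handle catch.

>>> carry_out(targets="0 0 0 0 0 0 1;0 0 0 0 0 0 1;0 0 0 0 0 0 1;0 0 0 0 0 0 .2;0 0 0 0 0 0 -.3")

```text
time: 27.0
eef_pos: [0.6195, 0.1902, 0.1496]
tool_rot: [-0.0, -0.057, 0.998, -0.001]
contact_force: [0.1, -0.5, -0.7]
gripper_width: 0.051
```

>>> carry_out(targets="0 0 0 0 0 0 -.4;0 0 0 0 0 0 -.4;0 0 -10 0 0 0 -.5;0 0 -35 0 0 0 -.7;0 0 -60 0 0 0 -.8")

```text
time: 27.62
eef_pos: [0.6195, 0.1909, 0.2112]
tool_rot: [0.0, -0.057, 0.998, 0.0]
contact_force: [-0.1, -1.0, 0.2]
gripper_width: 0.0771
```

```bash
python3 -c "
from h import *
go(HG+(HD-HG)*1.02,.165,1.688)"
```

```text
shift [  0.  -97.9  46.2] tilt z [ 3.e-04  0.e+00 -1.e+00] yaw 1.6844 turn about tool z deg -0.2 q7 1.17 t 27.625 w 0.0770715802712042
```

>>> carry_out(targets="0 -35 0 0 0 0 -.8;0 -80 0 0 0 0 -.8;0 -93 0 0 0 0 -.8;0 -93 15 0 0 0 -.8;0 -93 25 0 0 0 -.8")

```text
time: 28.25
eef_pos: [0.6295, 0.1, 0.1835]
tool_rot: [-0.001, -0.058, 0.998, 0.0]
contact_force: [0.1, -0.0, -0.5]
gripper_width: 0.0772
```

>>> carry_out(targets="0 0 5 0 0 0 -.8;0 0 12 0 0 0 -.8;0 0 20 0 0 0 -.8;0 0 28 0 0 0 -.8;0 0 36 0 0 0 -.8")

```text
time: 28.88
eef_pos: [0.63, 0.0985, 0.1482]
tool_rot: [-0.0, -0.057, 0.998, -0.0]
contact_force: [0.4, -1.0, -0.0]
gripper_width: 0.0773
```

```bash
python3 -c "
from h import *
go(HG+(HD-HG)*1.0,.150,1.688);print(bot.get_obs()['contact_force'])"
```

```text
shift [-0.1 -3.  -1.8] tilt z [-1.e-04 -1.e-04 -1.e+00] yaw 1.6845 turn about tool z deg -0.2 q7 1.28 t 28.875 w 0.07734513535709324
[ 0.38167052 -0.96177348 -0.01186916]
```

>>> carry_out(targets="0 -3 -1 0 0 0 -.8;0 -3 -1 0 0 0 -.6;0 -3 -1 0 0 0 -.4;0 -3 -1 0 0 0 -.1;0 -3 -1 0 0 0 0")

```text
time: 29.5
eef_pos: [0.6305, 0.0961, 0.1501]
tool_rot: [0.0, -0.057, 0.998, 0.0]
contact_force: [-0.5, 3.2, 2.4]
gripper_width: 0.0427
```

>>> carry_out(targets="0 0 0 0 0 0 .1;0 0 0 0 0 0 .3;0 0 0 0 0 0 .5;0 0 0 0 0 0 1;0 0 0 0 0 0 1")

```text
time: 30.12
eef_pos: [0.6305, 0.0956, 0.1503]
tool_rot: [0.0, -0.057, 0.998, 0.0]
contact_force: [-2.3, 1.9, 10.1]
gripper_width: 0.0314
```

>>> carry_out(targets="0 0 0 0 0 0 1;0 0 0 0 0 0 1;0 0 0 0 0 0 1;0 0 0 0 0 0 1;0 0 0 0 0 0 1")

```text
time: 30.75
eef_pos: [0.6305, 0.0956, 0.1503]
tool_rot: [0.0, -0.057, 0.998, 0.0]
contact_force: [-2.3, 2.2, 10.2]
gripper_width: 0.0314
```

>>> carry_out(targets="0 0 0 0 0 0 -.3;0 0 0 0 0 0 -.5;0 0 -15 0 0 0 -.6;0 0 -45 0 0 0 -.6;0 0 -75 0 0 0 -.5")

```text
time: 31.38
eef_pos: [0.6304, 0.0953, 0.2267]
tool_rot: [0.0, -0.057, 0.998, -0.0]
contact_force: [0.7, 0.3, 0.4]
gripper_width: 0.0639
```

>>> carry_out(targets="10 -4 0 0 0 9 0;20 -8 0 0 0 18 0;30 -12 0 0 0 27 0;40 -16 0 0 0 36 0;50 -20 0 0 0 45 0")

```text
time: 32.0
eef_pos: [0.5828, 0.0697, 0.2258]
tool_rot: [0.0, 0.332, 0.943, 0.0]
contact_force: [-0.2, -0.1, 0.0]
gripper_width: 0.0427
```

>>> carry_out(targets="0 0 0 0 0 9 0;0 0 0 0 0 18 0;0 0 0 0 0 27 0;0 0 0 0 0 36 0;0 0 0 0 0 45 0")

```text
time: 32.62
eef_pos: [0.5831, 0.07, 0.2258]
tool_rot: [0.0, 0.668, 0.744, 0.0]
contact_force: [0.1, 0.6, -0.3]
gripper_width: 0.0428
```

Run:
```python
from h import *
go(BAR,.15,.117)
im={n:bot.get_image(n) for n in('top','side')}
for n in im: cv2.imwrite(f"pics/{n}9.png",im[n][:,:,::-1])
```

```text
shift [ 1.2 -8.6 75.8] tilt z [ 8.e-04  4.e-04 -1.e+00] yaw 0.1087 turn about tool z deg -0.48 q7 0.04 t 32.625 w 0.04277171555006611
```

>>> carry_out(targets="1.2 -8.6 10 0 0 -.5 0;1.2 -8.6 25 0 0 -.5 0;1.2 -8.6 40 0 0 -.5 0;1.2 -8.6 48 0 0 -.5 0;1.2 -8.6 50 0 0 -.5 0")

```text
time: 33.35
eef_pos: [0.5743, 0.0702, 0.1749]
tool_rot: [-0.0, 0.662, 0.75, -0.0]
contact_force: [-0.1, 0.7, 0.0]
gripper_width: 0.0427
```

>>> carry_out(targets="0 0 3 0 0 0 0;0 0 7 0 0 0 0;0 0 12 0 0 0 0;0 0 19 0 0 0 0;0 0 25 0 0 0 0")

```text
time: 33.98
eef_pos: [0.5742, 0.0702, 0.1492]
tool_rot: [-0.0, 0.663, 0.749, -0.0]
contact_force: [-0.1, 0.7, 0.3]
gripper_width: 0.0428
```

>>> carry_out(targets="0 0 0 0 0 0 .2;0 0 0 0 0 0 .4;0 0 0 0 0 0 1;0 0 0 0 0 0 1;0 0 0 0 0 0 1")

```text
time: 34.6
eef_pos: [0.5746, 0.0702, 0.1502]
tool_rot: [0.0, 0.663, 0.749, 0.0]
contact_force: [0.5, -0.8, 5.7]
gripper_width: 0.0135
```

Run:
```python
from h import *
go(BAR,.15,.117);print(bot.get_obs()['contact_force'])
```

```text
shift [ 0.1 -0.1  0.2] tilt z [ 9.e-04 -0.e+00 -1.e+00] yaw 0.1224 turn about tool z deg 0.31 q7 0.06 t 34.6 w 0.013529109817826245
[ 0.45204813 -0.76395684  5.65564149]
```

The bar is gripped. I'll swing along the arc, turning with the gate. The shifts repeat in tool axes for each 20° call.

>>> carry_out(targets="3.5 -11.4 0 0 0 4 1;7.9 -22.5 0 0 0 8 1;13 -33.3 0 0 0 12 1;18.8 -43.7 0 0 0 16 1;25.3 -53.7 0 0 0 20 1")

```text
time: 35.22
eef_pos: [0.518, 0.0891, 0.1502]
tool_rot: [0.0, 0.783, 0.622, 0.001]
contact_force: [3.5, 3.8, 4.1]
gripper_width: 0.0138
```

```bash
cat >> h.py <<'E'
def gate():
    o=bot.get_obs();v=o['eef_pos'][:2]-HINGE;y=rot(o['tool_rot']).apply([0,1,0]);a=np.arctan2(y[1],y[0])
    th=np.arctan2(*(BAR-HINGE)[::-1])-np.arctan2(v[1],v[0]);th=(th+np.pi)%(2*np.pi)-np.pi
    f=rot(o['tool_rot']).inv().apply(o['contact_force'])
    print("theta",th.round(3),"r",np.hypot(*v).round(4),"yawturn",(.117-a).round(3),"F tool",f.round(1),"pos",o['eef_pos'].round(4),"w",o['gripper_width'].round(4),"q",o['q'].round(2),"t",o['time'])
E
python3 -c "
from h import *
gate()"
```

```text
Traceback (most recent call last):
  File "h.py", line 33, in gate
    print("theta",th.round(3),"r",np.hypot(*v).round(4),"yawturn",(.117-a).round(3),"F tool",f.round(1),"pos",o['eef_pos'].round(4),"w",o['gripper_width'].round(4),"q",o['q'].round(2),"t",o['time'])
                                                                                                                                        ^^^^^^^^^^^^^^^^^^^^^^^^
AttributeError: 'float' object has no attribute 'round'
```

Gate is moving freely with low forces. Continuing.

>>> carry_out(targets="3.5 -11.4 0 0 0 4 1;7.9 -22.5 0 0 0 8 1;13 -33.3 0 0 0 12 1;18.8 -43.7 0 0 0 16 1;25.3 -53.7 0 0 0 20 1")

```text
time: 35.85
eef_pos: [0.4721, 0.1255, 0.1502]
tool_rot: [0.001, 0.879, 0.476, 0.001]
contact_force: [8.6, 1.2, 1.9]
gripper_width: 0.0136
```

```bash
sed -i "s/o\['gripper_width'\].round(4)/round(o['gripper_width'],4)/" h.py
python3 -c "
from h import *
gate()"
```

```text
theta 0.694 r 0.1712 yawturn 0.695 F tool [ 5.7  6.6 -1.9] pos [0.4721 0.1255 0.1502] w 0.0136 q [-0.51  0.7   0.34  1.88 -0.38  0.62 -0.52] t 35.85
```

>>> carry_out(targets="3.5 -11.4 0 0 0 4 1;7.9 -22.5 0 0 0 8 1;13 -33.3 0 0 0 12 1;18.8 -43.7 0 0 0 16 1;25.3 -53.7 0 0 0 20 1")

```text
time: 36.48
eef_pos: [0.4407, 0.1764, 0.1502]
tool_rot: [0.0, 0.949, 0.316, 0.001]
contact_force: [6.5, 1.9, 1.6]
gripper_width: 0.0138
```

```bash
python3 -c "
from h import *
gate()"
```

```text
theta 1.045 r 0.1712 yawturn 1.044 F tool [ 6.3  2.4 -1.6] pos [0.4407 0.1764 0.1502] w 0.0138 q [-0.7   0.7   0.45  1.93 -0.51  0.62 -0.84] t 36.475
```

>>> carry_out(targets="3.5 -11.4 0 0 0 4 1;7.9 -22.5 0 0 0 8 1;13 -33.3 0 0 0 12 1;18.8 -43.7 0 0 0 16 1;25.3 -53.7 0 0 0 20 1")

```text
time: 37.1
eef_pos: [0.4287, 0.2344, 0.1502]
tool_rot: [0.0, 0.989, 0.147, 0.001]
contact_force: [6.3, -0.8, 1.9]
gripper_width: 0.0139
```

>>> carry_out(targets="0 0 0 0 0 0 1;0 0 0 0 0 0 1;0 0 0 0 0 0 1;0 0 0 0 0 0 1;0 0 0 0 0 0 1")

```text
time: 37.72
eef_pos: [0.4287, 0.234, 0.1501]
tool_rot: [0.0, 0.989, 0.148, 0.001]
contact_force: [4.3, -1.2, 6.1]
gripper_width: 0.0135
```

Run:
```python
from h import *
gate()
im={n:bot.get_image(n) for n in('top','side')}
for n in im: cv2.imwrite(f"pics/{n}F.png",im[n][:,:,::-1])
for n,uv in(("top",(371,221)),("side",(355,258))):
  for z,r in((.042,.022),(.026,.028)):
    x0,y0=uv;P=proj(n,[[PL[0]+r*np.cos(q),PL[1]+r*np.sin(q),z] for q in np.linspace(0,6.28,60)])
b=[]
for n,(x0,y0,x1,y1) in(("top",(330,186,410,256)),("side",(310,220,400,299)),("top",(190,80,310,205)),("side",(250,80,370,205))):
  s=400/(x1-x0);a=cv2.resize(im[n][y0:y1,x0:x1],None,fx=s,fy=s,interpolation=cv2.INTER_CUBIC)
  if len(b)<2:
   for z,r in((.042,.022),(.026,.022),(.026,.028)):
    for p in((proj(n,[[PL[0]+r*np.cos(q),PL[1]+r*np.sin(q),z] for q in np.linspace(0,6.28,50)])-[x0,y0]+.5)*s).astype(int): cv2.circle(a,tuple(map(int,p)),1,(255,0,0),-1)
  b.append(cv2.resize(a,(400,300)))
cv2.imwrite("pics/gF.png",np.vstack([np.hstack(b[:2]),np.hstack(b[2:])])[:,:,::-1])
```

```text
theta 1.39 r 0.1713 yawturn 1.391 F tool [ 3.8  2.4 -6.1] pos [0.4287 0.234  0.1501] w 0.0135 q [-0.88  0.75  0.58  1.88 -0.62  0.7  -1.2 ] t 37.725
```

View pics/gF.png

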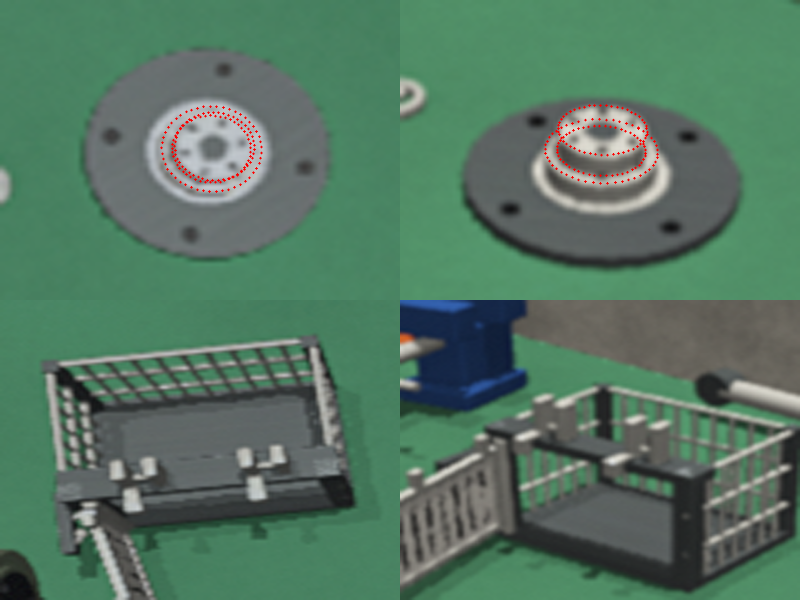

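The stack is centred and matches the predicted outlines. Both catches look squeezed, and the gate stands wide open in the gripper at θ ≈ 1.39. Handing in.

```bash
python3 -c "
from h import *
bot.close_job();print('closed')"
```

```text
the job is handed in; nothing more can be done
closed
```

The job is handed in at about 38 s: the discs are stacked on the plate, both catches are squeezed in the order asked, and the gate is held wide open by its pull bar. The hand-in gives no verdict.

- **Stack:** The wide disc is on the middle of the plate with the narrow one centred on top. Both were set down until contact was felt, at about 10–15 N. In the final pictures from both cameras they match the outlines predicted for a centred stack.
- **Catches:** I squeezed the hinge catch first, then the handle catch. The gripper read 31 mm on each. It reads about 2.5–3 mm low (53.6 mm on the 56 mm disc), so this is the full 34 mm. The gate then swung freely.
- **Gate:** From the arm position the gate is at about 1.39 rad, 171 mm from the hinge. It did not move during a 0.6 s hold, with about 7.5 N on the tool. The last picture shows it wide open.

**What went wrong on the way:**
- My first close on the wide disc missed, because the fingertips stand about 25 mm behind the tool point when open. The disc did not move.
- The next close caught only the disc's top edge.
- Both discs needed one deeper re-grip before lifting.
- I did not re-measure the other bench objects at the end. Apart from the first miss, I saw no unexpected contact forces on the way.

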